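# Load the parts drying cabinet

## Robot

A 6-joint arm with a two-finger parallel gripper is mounted at the origin on the work surface. World frame = base frame: x ahead of the robot, y to its left, z up, the work surface at z = 0. Lengths are in m, angles in rad, forces in N, time in s.
With the tool pointing down it reaches from about 0.3 to 1 m from the base axis. Payload 5.1 kg.
Tool frame: the origin (TCP) lies between the finger pads; the fingertips stand 11 mm ahead of it and the grasp point (between the pads) lies 8 mm behind it (bot.tips_ahead is the distance from the TCP to the fingertips, in m); z points along the fingers, y is the line along which they close (so a half turn about z gives the same grasp; the last joint's range is limited). The gripper opens to 95 mm and grips with 3 to 60 N. Pads are 20 mm wide; open, the fingers measure 119 mm over their backs; the gripper's body (75 mm by 180 mm) begins 59 mm behind the grasp point.
Start: joints at [1.146, 0.124, 1.65, -0, 1.367, -0.083], TCP at [0.218, 0.612, 0.226] pointing down, gripper open.
Joint ranges: [-2.61, 2.61], [-1.02, 2.33], [0.03, 2.71], [-1.35, 4.49], [0.32, 2.68], [-2.91, 2.91]. Speed limits (rad/s): [2.57, 2.57, 3.14, 3.14, 3.14, 3.14].

## Interface

Orientations are given as [roll, pitch, yaw] about the fixed x, y, z axes, in that order (R = Rz(yaw) Ry(pitch) Rx(roll)).
In Python, from rig import telemetry, vision, ticket, nets, bot gives the robot as it stands. The module is installed in compiled form; this text tells all that it offers.
- The arm moves only by the tool step_arm, never from a script. Its argument "series" is a list that holds one entry, the list of rows, each a list of 6 numbers: the shift along the world's x, y, z in cm, then the turn, a rotation vector about the world's x, y, z in degrees. In form: [[[tx, ty, tz, rx, ry, rz], ...]]. A call has 1 to 20 rows; each row is the pose to reach, as a shift and turn from the pose commanded when the call began; what a row does not reach only later rows make up. A row lasts 1/12 s, in which the tool goes at most 41.7 mm and 7.16 degrees, less where a joint would pass 70% of its speed; a pose out of reach is approached as far as the arm can. A call with a gripper value outside its range is refused whole. "fingers" is the closure, from -1 (fully open) to 1 (shut), set as the call begins (left out, the last holds). The fingers move at their own pace and stop on an object; "force" is the grip in N (left out, the last holds). Time passes only in rows, so rows that repeat a pose let the fingers close. It gives the time, the measured TCP pose, the force, the opening and the grip force at its end, in the units of the state.
- telemetry.sense(): the state, without advancing time (a new reading comes with each control period).
- vision.camera(name): name is "side" or "top" or "wrist"; returns (picture, depth): 420x560x3 uint8, red, green, blue; 420x560 float32, m along the optical axis (not along the pixel's ray), 0 where there is no reading.
- vision.camera_model(name): a dict with "intrinsics" (3x3 intrinsics, pixels), "camera_from_world" (4x4, takes a point from world to camera coordinates). Camera axes: x right, y down, z forward; pixel columns grow to the right and rows downward; lengths in m; the calibration is good to about 2 mm. A picture is of the moment at which its call begins: read the wrist's pose just before it. camera_model takes no time and is no camera call; for the wrist camera it gives the pose at the moment of the call.
- ticket.close_job(): hands the job in; it is judged then, once.
Trained networks look in the newest picture that a camera, given by its name, has taken for a name from the list of things; names that differ only in an ending like _2 or _b are one class to them, and where a whole thing is asked for, a point or a joint stands for the part that bears it (a point fixed in the world has none). Each returns a list of dicts, best first, with "confidence" (0 to 1); they miss things now and then, are a little off and sometimes report something else, mostly with a low value. They report only what shows in the picture. A call takes as long as a camera call. They do not tell look-alikes from the thing itself.
- nets.search_frame(camera, label): "box" ([left, top, right, bottom] in pixels, round what is visible of it).
- nets.place_of(camera, label): "point" ([column, row] in pixels: a listed point, or the origin of a listed thing).
The state is a dict: "t": time; "joint_pos": joint angles; "qvel": joint speeds; "tau": joint torques, N m; "position": TCP position; "tool_rot": TCP orientation; "force": force on the tool from outside, world axes, zero at the start; "moment": the same for the moment, N m; "finger_gap": opening from 0.0 (shut) to 1.0 (fully open); "gripper_force": force on a finger pad.
Only numpy, scipy, OpenCV 4.12 (cv2) and the standard library are available. Lean on these libraries where they do the work, as an engineer would, in place of code of your own. Each camera call takes 0.05 s, during which the arm holds its last target. There are 200 camera calls.

## Task

Draw the tray out of the drying cabinet onto its loading deck and lay out every sprocket and flail knife from the bench on it in two neat rows: the knives flat, each centred on and lined up with one of the oblong outlines in the row next to the handle, and the sprockets, hub up, each centred on one of the round outlines in the row behind (either end first, any free outline will do). Then slide the loaded tray fully home into the cabinet and, once it is in, throw the toggle switch on the cabinet's top all the way over to start the fan. Leave the other things on the bench where they are.

Things in the scene. Friction and masses are not known exactly. Their poses are not given: they have to be found in the camera images.
- cabinet: Grey drying cabinet, fixed, turned a little on the bench. Origin: on the bench under the chamber's middle; y points into the chamber, z up. Chamber 274 mm wide, z 10 to 100 mm, open face at y = -118, back wall at y = 114 mm; it stops the tray with its origin at y = 1 mm. Fan housing above: top at z = 170 mm, x -153 to 153, y -120 to 132 mm.
- deck_end (a point): Middle of the outer edge of the loading deck (cabinet x = 0, y = -410 mm), on its top, 10 mm over the bench. The deck is level with the chamber floor. Side guides (inner faces at x = -137 and 137 mm, 14 mm high) lead the tray; two 10 mm high stops near x = -105 and 105 mm at this edge stop the drawn-out tray with its origin at about y = -287 mm in the cabinet's frame.
- tray: Loose steel tray, 266 mm in x, 226 mm in y, 0.5 kg, between the cabinet's guides and parallel to it within about 2 degrees; at the start 5 to 70 mm short of home. Origin: centre of the underside; y points into the cabinet, z up. Floor top at z = 4 mm; rim 18 mm high, 3 mm thick. Slides on the deck with dry friction (about 3 N empty, up to 15 N full).
- tray_handle (a point): Centre of the bar of the tray's bow handle, at tray x = 0, y = -183, z = 26 mm: a straight dark bar along x, 114 mm long, 10 mm thick in y, 16 mm high; 65 mm clear gap between bar and rim; an arm at each end (x = -52 and 52 mm) joins it to the rim.
- round_mid (a point): Centre of the middle round outline on the tray floor, at tray x = 0, y = 62, z = 4 mm. Three thin dark rings, 79 mm across, one for a sprocket each, with centres at x = -80, 0 and 80 mm. Marks only: they hold nothing in place.
- oblong_mid (a point): Centre of the middle oblong outline on the tray floor, at tray x = 0, y = -48, z = 4 mm. Three thin dark oblongs, 60 mm along x and 102 mm along y, one for a knife each, with centres at x = -80, 0 and 80 mm. Marks only.
- sprocket1: Chain sprocket 1 of up to three alike, hub up (None at the start if absent): dark steel toothed disc, 80 mm over the teeth (68 mm without), 8 mm thick, with a bright round hub 38 mm in diameter standing 24 mm above the disc, to pick it up by; 32 mm high in all, 0.2 kg. Origin: centre of the underside; z up.
- sprocket2: Chain sprocket 2 of up to three alike, hub up (None at the start if absent): dark steel toothed disc, 80 mm over the teeth (68 mm without), 8 mm thick, with a bright round hub 38 mm in diameter standing 24 mm above the disc, to pick it up by; 32 mm high in all, 0.2 kg. Origin: centre of the underside; z up.
- sprocket3: Chain sprocket 3 of up to three alike, hub up (None at the start if absent): dark steel toothed disc, 80 mm over the teeth (68 mm without), 8 mm thick, with a bright round hub 38 mm in diameter standing 24 mm above the disc, to pick it up by; 32 mm high in all, 0.2 kg. Origin: centre of the underside; z up.
- knife1: Flail knife 1 of up to three alike, flat (None at the start if absent): dark steel, 96 mm long in x, 0.25 kg. At -x a square eye lug 24 mm long, 44 mm wide, 24 mm high; then a shank 40 mm wide, 14 mm high from x = -24 to 30 mm (grip it across y); at +x a flared edge 54 mm wide, 12 mm high. Origin: underside, mid-length and mid-width; z up.
- knife2: Flail knife 2 of up to three alike, flat (None at the start if absent): dark steel, 96 mm long in x, 0.25 kg. At -x a square eye lug 24 mm long, 44 mm wide, 24 mm high; then a shank 40 mm wide, 14 mm high from x = -24 to 30 mm (grip it across y); at +x a flared edge 54 mm wide, 12 mm high. Origin: underside, mid-length and mid-width; z up.
- knife3: Flail knife 3 of up to three alike, flat (None at the start if absent): dark steel, 96 mm long in x, 0.25 kg. At -x a square eye lug 24 mm long, 44 mm wide, 24 mm high; then a shank 40 mm wide, 14 mm high from x = -24 to 30 mm (grip it across y); at +x a flared edge 54 mm wide, 12 mm high. Origin: underside, mid-length and mid-width; z up.
- switch (a joint): Toggle switch on the cabinet's top, angle in rad: 0 to 0.1 = off (leaning to the cabinet's -x side), 1.0 = fully on (leaning to its +x side). It turns about a pivot at x = -95, y = -50, z = 192 mm in the cabinet's frame, with light friction, and stays where it is left. On a block 70 x 50 mm, 25 mm high.
- switch_tip (a point): Centre of the black ball (26 mm) at the end of the toggle, 65 mm from its pivot; the bar below it is 10 mm thick.
- grease_tin: Bystander, leave alone: aerosol can standing on the bench off the deck's outer far corner, 66 mm in diameter, 190 mm high. Origin: centre of its underside.
- spanner: Bystander, leave alone: spanner about 180 mm long, lying on the cabinet's top beside the fan grille. Origin: its underside, mid-length.
Things that resemble listed ones, but are neither listed nor needed, are in the scene too. What is shaped like the knife3 but yellow is not meant.

How it is judged:
By the outcome, as a careful person would: the job done as asked, in the order asked, and still so for the second after the job is handed in, with the robot touching nothing.
Of sprocket1, sprocket2, sprocket3, knife1, knife2, knife3 only 4 to 6 are there at a start; the rules pass over those that are not, and their reading is None.
At some moment in a run one of sprocket1, sprocket2, sprocket3, knife1, knife2, knife3 may be knocked a few centimetres aside while the robot is not near it.
Once in a run the grip may slacken for a moment while it holds something.
It also fails if it takes over 210 s, if anything falls off the work surface, if the arm or the gripper's body presses on something with over 40 N, if the wrist force passes 120 N, or if a joint passes its speed limit or range.

## Working session

There is one attempt and no reset: what is moved stays moved. The work goes in short steps, Python scripts to look and compute and a tool call to move; the robot and the scene stay as the last step left them, time stands still between calls to the robot, and variables do not carry over. Pictures are saved under pics/ and viewed, at most 14 in all, crops included, and the job is handed in when it is done.

Besides the shell and the picture viewer there is one more tool, called after "Emit:" in YAML: its name, and indented under it one key for each argument. step_arm: Moves the arm, as the interface text tells. Its arguments: {"type":"object","properties":{"series":{"type":"array","items":{"type":"array","items":{"type":"array","items":{"type":"number"}}}},"fingers":{"type":"number"},"force":{"type":"number"}},"required":["series"]}

```bash
mkdir -p pics; cat > h.py <<'E'
import numpy as np, cv2
from rig import telemetry, vision, ticket, nets, bot
def px2w(cam, M, uv, depth=None, z=None):
    K=np.array(M["intrinsics"]);T=np.linalg.inv(np.array(M["camera_from_world"]))
    r=np.linalg.inv(K)@np.array([uv[0],uv[1],1.0]);d=T[:3,:3]@r;o=T[:3,3]
    if depth is not None: return o+d*depth
    return o+d*((z-o[2])/d[2])
def w2px(M,p):
    K=np.array(M["intrinsics"]);T=np.array(M["camera_from_world"])
    q=K@(T[:3,:3]@np.asarray(p)+T[:3,3]);return q[:2]/q[2]
def save(name,im): cv2.imwrite("pics/"+name,im[:,:,::-1])
def cloud(cam,dep):
    M=vision.camera_model(cam);K=np.array(M["intrinsics"]);T=np.linalg.inv(np.array(M["camera_from_world"]))
    v,u=np.mgrid[:dep.shape[0],:dep.shape[1]]
    P=np.stack([(u-K[0,2])/K[0,0]*dep,(v-K[1,2])/K[1,1]*dep,dep],-1)
    W=P@T[:3,:3].T+T[:3,3];W[dep==0]=np.nan;return W
E
python3 - <<'E'
from h import *
for c in ("top","side"):
    im,d=vision.camera(c);save(c+"0.png",im);np.save(c+"0.npy",d)
    W=cloud(c,d);M=vision.camera_model(c)
    print(c,np.linalg.inv(np.array(M["camera_from_world"]))[:3,3])
    for l in ("sprocket1","knife1","tray_handle","deck_end","switch_tip","round_mid","oblong_mid","cabinet","tray"):
        print(l,[(round(r["confidence"],2),np.round(r["point"]).tolist(),np.round(W[int(r["point"][1]),int(r["point"][0])],3).tolist()) for r in nets.place_of(c,l)[:7]])
s=telemetry.sense();print(s["t"],s["position"],s["tool_rot"])
E
```

```text
top [ 0.47316754 -0.00858262  1.65747995]
sprocket1 [(0.63, [389.0, 206.0], [0.601, -0.33, 0.024]), (0.62, [352.0, 232.0], [0.516, -0.213, 0.032])]
knife1 [(0.91, [430.0, 237.0], [0.509, -0.462, 0.012]), (0.83, [354.0, 279.0], [0.37, -0.224, 0.02]), (0.71, [312.0, 284.0], [0.354, -0.098, 0.017]), (0.62, [355.0, 192.0], [0.639, -0.222, 0.01]), (0.56, [397.0, 283.0], [0.364, -0.36, 0.019])]
tray_handle [(0.68, [220.0, 216.0], [0.553, 0.19, 0.051])]
deck_end []
switch_tip [(0.39, [150.0, 250.0], [0.448, 0.341, 0.262])]
round_mid []
oblong_mid []
cabinet [(0.7, [350.0, 231.0], [0.517, -0.211, 0.026])]
tray []
side [ 0.01382597 -0.69011822  1.17995086]
sprocket1 [(0.92, [307.0, 289.0], [0.499, -0.23, 0.03]), (0.9, [347.0, 295.0], [0.583, -0.326, 0.038])]
knife1 [(0.91, [272.0, 317.0], [0.361, -0.227, 0.016]), (0.86, [242.0, 291.0], [0.341, -0.098, 0.014]), (0.8, [333.0, 272.0], [0.616, -0.229, 0.017]), (0.8, [298.0, 348.0], [0.36, -0.348, 0.012]), (0.76, [358.0, 346.0], [0.501, -0.456, 0.013])]
tray_handle [(0.9, [243.0, 199.0], [0.56, 0.195, 0.047])]
deck_end [(0.9, [275.0, 244.0], [0.544, -0.018, 0.005]), (0.58, [338.0, 231.0], [0.734, -0.128, 0.04])]
switch_tip [(0.65, [182.0, 150.0], [0.433, 0.337, 0.264]), (0.31, [230.0, 150.0], [0.611, 0.326, 0.174])]
round_mid []
oblong_mid [(0.88, [219.0, 186.0], [0.545, 0.339, 0.01])]
cabinet [(0.93, [214.0, 180.0], [0.499, 0.272, 0.13])]
tray [(0.98, [216.0, 176.0], [0.505, 0.273, 0.14])]
1.0 [0.21790049 0.612388   0.22565606] [-3.14157159e+00  9.60114306e-06  2.79978146e+00]
```

```bash
python3 - <<'E'
import cv2
a=cv2.imread("pics/top0.png");
cv2.imwrite("pics/top0c.png",cv2.resize(a[130:330,80:480],(800,400),interpolation=cv2.INTER_CUBIC))
b=cv2.imread("pics/side0.png");cv2.imwrite("pics/side0c.png",cv2.resize(b[110:380,130:430],(667,600),interpolation=cv2.INTER_CUBIC))
E
```

```text
(no output)
```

View pics/top0c.png

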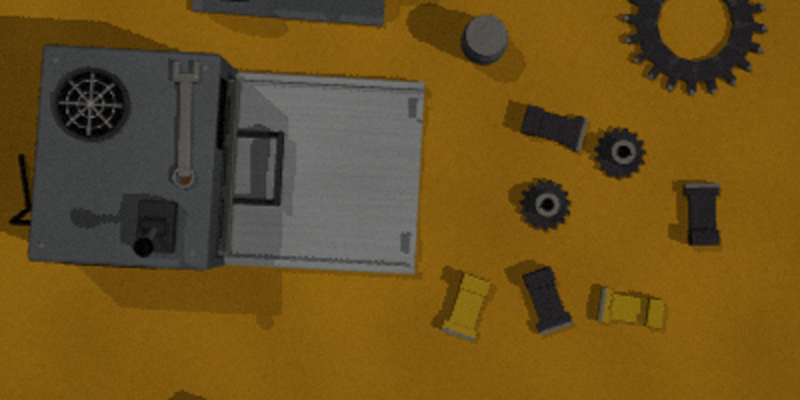

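View pics/side0c.png

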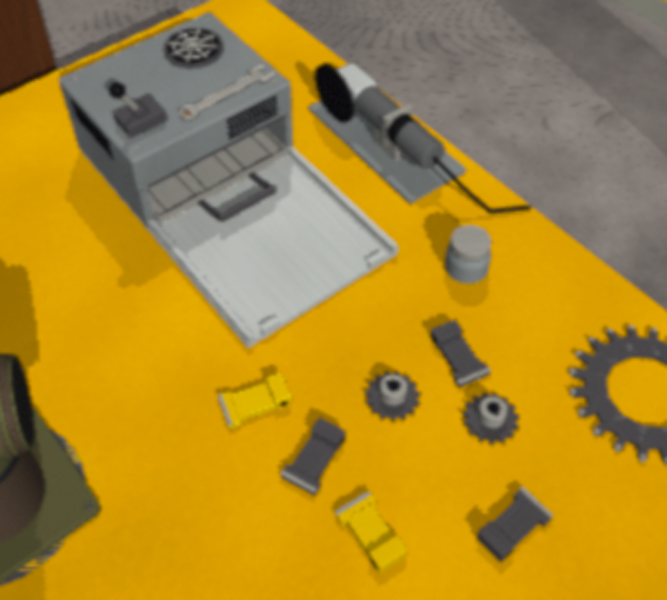

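Top view: dark knives at (355,192), (430,237) and (354,279). Sprockets are at (352,232) and (389,206). The look-alikes are two yellow knives at (312,284) and (397,283), plus a big ring gear at about (427,140). The cabinet is on the left, with the tray handle at about (220,214) and the switch ball at (152,252). So five items are present. Next I'll fit the cabinet and handle poses.

```bash
cat >> h.py <<'E'
def rect(pts):
    (c,s,a)=cv2.minAreaRect((pts*1000).astype(np.float32));return np.round(c,1),np.round(s,1),round(a,2)
E
python3 - <<'E'
from h import *
d=np.load("top0.npy");W=cloud("top",d);x,y,z=W[...,0],W[...,1],W[...,2]
def comp(m,minn=15):
    n,L,st,ce=cv2.connectedComponentsWithStats(m.astype(np.uint8))
    return [(L==i) for i in range(1,n) if st[i,4]>minn]
print("cab top")
for m in comp((z>.155)&(z<.19)&(y>.1)&(x>.3),200): print(m.sum(),rect(W[m][:,:2]),np.median(z[m]))
print("handle")
for m in comp((z>.026)&(z<.06)&(y>-.05)&(y<.3)&(x>.35)&(x<.75)): print(m.sum(),rect(W[m][:,:2]),np.median(z[m]))
print("deck")
for m in comp((z>.006)&(z<.03)&(y>-.1)&(y<.3)&(x>.35)&(x<.8),500): print(m.sum(),rect(W[m][:,:2]),np.median(z[m]))
print("switch")
for m in comp((z>.2)&(z<.35)&(y>.15)&(y<.5)&(x>.3)&(x<.7),4): print(m.sum(),W[m].mean(0),W[m].max(0),W[m].min(0))
print("items")
for m in comp((z>.006)&(z<.06)&(y<-.05)&(x>.25)&(x<.75),30): print(m.sum(),rect(W[m][:,:2]),np.round(np.percentile(z[m],[50,95]),3))
E
```

```text
cab top
9324 (array([559.7, 392.9]), array([255. , 307.9]), 88.54) 0.16916814082595788
handle
165 (array([555.2, 200.9]), array([ 35. , 113.9]), 83.17) 0.04090472248171406
18 (array([410.4,  50.3]), array([31.6,  8.4]), 80.43) 0.02689698926720685
deck
7449 (array([554.3, 128.8]), array([308.6, 301.8]), 88.9) 0.010839633216514821
switch
158 [0.44889843 0.33853968 0.23300036] [0.47463716 0.35459266 0.2679024 ] [0.42403568 0.32433243 0.20000982]
items
92 (array([ 737.9, -114.7]), array([61.1, 21.2]), 87.74) [0.038 0.055]
336 (array([ 720. , -459.1]), array([ 59.7, 158.9]), 0.39) [0.009 0.014]
436 (array([ 634.4, -230.4]), array([102.2,  53.1]), 77.36) [0.014 0.026]
337 (array([ 597. , -334.7]), array([76.1, 77.7]), 69.45) [0.012 0.036]
313 (array([ 518., -217.]), array([73.3, 77.4]), 31.87) [0.012 0.036]
476 (array([ 505.1, -465.2]), array([106.2,  58.3]), 6.19) [0.015 0.027]
435 (array([ 366.1, -222.3]), array([97.3, 55.7]), 22.96) [0.015 0.027]
437 (array([ 353.7, -100. ]), array([56.2, 97.3]), 73.04) [0.014 0.026]
460 (array([ 358.2, -356.9]), array([103.1,  53.3]), 85.58) [0.015 0.027]
```

```bash
python3 - <<'E'
from h import *
d=np.load("top0.npy");W=cloud("top",d);x,y,z=W[...,0],W[...,1],W[...,2]
def fits(m):
    out=[]
    for ax in (0,1):
        for f in (np.min,np.max):
            P=[]
            lines=m if ax==0 else m.T
            for i in range(lines.shape[0]):
                k=np.flatnonzero(lines[i])
                if len(k)>40:
                    j=f(k);P.append(W[i,j,:2] if ax==0 else W[j,i,:2])
            P=np.array(P)[5:-5]
            for _ in range(4):
                if ax==0: c=np.polyfit(P[:,0],P[:,1],1);r=P[:,1]-np.polyval(c,P[:,0])
                else: c=np.polyfit(P[:,1],P[:,0],1);r=P[:,0]-np.polyval(c,P[:,1])
                P=P[abs(r)<max(.002,2*r.std())]
            out.append(("y=a+b x" if ax==0 else "x=a+b y",round(np.degrees(np.arctan(c[0])),2),np.round(c,4),len(P),round(r.std(),4)))
    return out
for n,m in (("cab",(z>.155)&(z<.185)&(y>.1)&(x>.3)),("deck",(z>.006)&(z<.03)&(y>-.1)&(y<.26)&(x>.35)&(x<.8))):
    k=cv2.morphologyEx(m.astype(np.uint8),cv2.MORPH_CLOSE,np.ones((5,5)))
    L=cv2.connectedComponentsWithStats(k);i=1+np.argmax(L[2][1:,4])
    print(n);[print(q) for q in fits(L[1]==i)]
E
```

```text
cab
('y=a+b x', np.float64(-1.22), array([-0.0213,  0.5288]), 86, np.float64(0.0012))
('y=a+b x', np.float64(-1.66), array([-0.029 ,  0.2836]), 100, np.float64(0.0008))
('x=a+b y', np.float64(1.53), array([0.0267, 0.701 ]), 81, np.float64(0.0012))
('x=a+b y', np.float64(1.12), array([0.0195, 0.4006]), 82, np.float64(0.0012))
deck
 ** On entry to DLASCL parameter number  4 had an illegal value
 ** On entry to DLASCL parameter number  4 had an illegal value
 ** On entry to DLASCL parameter number  4 had an illegal value
 ** On entry to DLASCL parameter number  4 had an illegal value
 ** On entry to DLASCL parameter number  5 had an illegal value
 ** On entry to DLASCL parameter number  4 had an illegal valueTraceback (most recent call last):
  File "<stdin>", line 23, in <module>
  File "<stdin>", line 15, in fits
    c, resids, rank, s = lstsq(lhs, rhs, rcond)
                         ~~~~~^^^^^^^^^^^^^^^^^
    x, resids, rank, s = _umath_linalg.lstsq(a, b, rcond,
                         ~~~~~~~~~~~~~~~~~~~^^^^^^^^^^^^^
                                             signature=signature)
                                             ^^^^^^^^^^^^^^^^^^^^
    raise LinAlgError("SVD did not converge in Linear Least Squares")
numpy.linalg.LinAlgError: SVD did not converge in Linear Least Squares
```

Emit:
step_arm:
  series:
    - [[0,0,19,0,0,0],[0,0,19,0,0,0],[0,0,19,0,0,0],[0,0,19,0,0,0],[0,0,19,0,0,0],[33,-51,19,0,0,-71.8],[33,-51,19,0,0,-71.8],[33,-51,19,0,0,-71.8],[33,-51,19,0,0,-71.8],[33,-51,19,0,0,-71.8],[33,-51,19,0,0,-71.8],[33,-51,19,0,0,-71.8],[33,-51,19,0,0,-71.8],[33,-51,19,0,0,-71.8],[33,-51,19,0,0,-71.8],[33,-51,19,0,0,-71.8],[33,-51,19,0,0,-71.8],[33,-51,19,0,0,-71.8],[33,-51,19,0,0,-71.8],[33,-51,19,0,0,-71.8]]
  fingers: 0

```text
t: 2.67
position: [0.5493, 0.0989, 0.4154]
tool_rot: [3.141, 0.001, 1.544]
force: [0.0, -0.4, 0.4]
finger_gap: 0.499
gripper_force: 0.0
```

```bash
python3 - <<'E'
from h import *
s=telemetry.sense();print(s["t"],s["position"],s["tool_rot"],s["joint_pos"],s["finger_gap"],s["force"])
im,d=vision.camera("wrist");save("w1.png",im);np.save("w1.npy",d)
M=vision.camera_model("wrist");T=np.linalg.inv(np.array(M["camera_from_world"]));print(T.round(3))
W=cloud("wrist",d);np.save("w1W.npy",W)
for l in ("tray_handle","deck_end","switch_tip"):
    print(l,[(round(r["confidence"],2),np.round(r["point"]).tolist(),np.round(W[int(r["point"][1]),int(r["point"][0])],3).tolist()) for r in nets.place_of("wrist",l)[:3]])
E
```

```text
2.6667 [0.54926995 0.09889452 0.41536708] [3.14143335e+00 1.03691555e-03 1.54358584e+00] [ 8.24810506e-02 -1.29737423e-01  1.59122814e+00 -1.05441028e-03
  1.68005704e+00  1.09576453e-01] 0.49947756733508203 [ 0.00144978 -0.44772444  0.38531189]
[[ 1.    -0.029 -0.008  0.553]
 [-0.03  -0.958 -0.286  0.179]
 [ 0.001  0.286 -0.958  0.573]
 [ 0.     0.     0.     1.   ]]
tray_handle [(0.59, [290.0, 104.0], [0.563, 0.193, 0.043])]
deck_end [(0.62, [289.0, 225.0], [0.554, -0.019, 0.01])]
switch_tip []
```

View pics/w1.png

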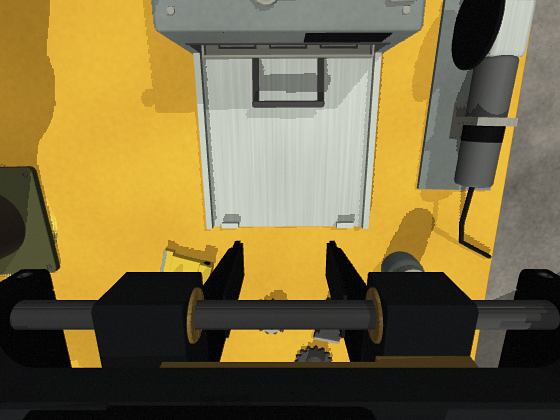

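The wrist view shows the handle bar at columns 252–327, row 104, and the deck stops at (231,220) and (345,220). The fingers fit in the gap between bar and rim.

```bash
python3 - <<'E'
from h import *
W=np.load("w1W.npy");x,y,z=W[...,0],W[...,1],W[...,2]
m=(z>.034)&(z<.055)&(y>.15)&(y<.30)&(x>.45)&(x<.68)
m[:40]=0
P=W[m];print(len(P),P.min(0),P.max(0),np.median(P[:,2]))
b=P[P[:,1]<P[:,1].min()+.016]; print("bar",len(b),np.percentile(b,[1,50,99],axis=0).round(4),np.polyfit(b[:,0],b[:,1],1))
# cabinet front face
m=(z>.11)&(z<.16)&(y>.2)&(y<.32)&(x>.42)&(x<.70);P=W[m];print("face",len(P),np.polyfit(P[:,0],P[:,1],1),np.median(P[:,1]))
# guides
for lo,hi in ((.38,.46),(.65,.72)):
    m=(z>.019)&(z<.03)&(y>0)&(y<.22)&(x>lo)&(x<hi);P=W[m];print("guide",len(P),np.polyfit(P[:,1],P[:,0],1),P.min(0),P.max(0))
E
```

```text
473 [0.5027841  0.18855958 0.03412639] [0.6163497  0.2010794  0.04571599] 0.04245973106457013
bar 473 [[0.5046 0.1887 0.0354]
 [0.5564 0.1935 0.0425]
 [0.6146 0.1991 0.0448]] [-0.02165056  0.20566779]
face 2130 [-0.03227766  0.28628108] 0.26859793014952826
guide 836 [0.02709197 0.41151442] [0.40651893 0.0006041  0.01901434] [0.42232628 0.21962178 0.02624025]
guide 852 [0.02693925 0.69472457] [6.90078083e-01 1.08533821e-04 1.90319759e-02] [0.70643101 0.21992862 0.02639995]
```

Emit:
step_arm:
  series:
    - [[1.1,11.5,0,0,0,0],[1.1,11.5,0,0,0,0],[1.1,11.5,0,0,0,0],[1.1,11.5,0,0,0,0],[1.1,11.5,-32,0,0,0],[1.1,11.5,-32,0,0,0],[1.1,11.5,-32,0,0,0],[1.1,11.5,-32,0,0,0],[1.1,11.5,-32,0,0,0],[1.1,11.5,-32,0,0,0],[1.1,11.5,-32,0,0,0],[1.1,11.5,-32,0,0,0],[1.1,11.5,-32,0,0,0],[1.1,11.5,-34,0,0,0],[1.1,11.5,-36,0,0,0],[1.1,11.5,-37.7,0,0,0],[1.1,11.5,-37.7,0,0,0],[1.1,11.5,-37.7,0,0,0]]

```text
t: 4.37
position: [0.5591, 0.2182, 0.0401]
tool_rot: [3.141, -0.0, 1.548]
force: [-0.3, -0.1, 0.4]
finger_gap: 0.501
gripper_force: 0.0
```

Emit:
step_arm:
  series:
    - [[0,-0.7,0,0,0,0],[0,-1.5,0,0,0,0],[-0.1,-2.5,0,0,0,0],[-0.1,-4,0,0,0,0],[-0.2,-6,0,0,0,0],[-0.2,-8,0,0,0,0],[-0.3,-10,0,0,0,0],[-0.3,-12,0,0,0,0],[-0.4,-14,0,0,0,0],[-0.4,-16,0,0,0,0],[-0.5,-18,0,0,0,0],[-0.5,-20,0,0,0,0],[-0.6,-22,0,0,0,0],[-0.6,-23.5,0,0,0,0],[-0.6,-24.8,0,0,0,0],[-0.7,-25.8,0,0,0,0],[-0.7,-26.5,0,0,0,0],[-0.7,-27.0,0,0,0,0],[-0.7,-27.4,0,0,0,0],[-0.7,-27.4,0,0,0,0]]

```text
t: 6.03
position: [0.5517, -0.0574, 0.0385]
tool_rot: [-3.141, 0.001, 1.547]
force: [0.1, 0.6, -0.1]
finger_gap: 0.496
gripper_force: 0.0
```

Emit:
step_arm:
  series:
    - [[0,-0.2,0,0,0,0],[0,-0.4,0,0,0,0],[0,-0.6,0,0,0,0],[0,-0.8,0,0,0,0],[0,-0.9,0,0,0,0],[0,-0.9,0,0,0,0]]

```text
t: 6.53
position: [0.5515, -0.064, 0.0383]
tool_rot: [-3.14, -0.003, 1.546]
force: [0.6, 9.6, 3.2]
finger_gap: 0.501
gripper_force: 4.7
```

Emit:
step_arm:
  series:
    - [[0,0.8,0,0,0,0],[0,0.8,0,0,0,0],[0,0.8,10,0,0,0],[0,0.8,10,0,0,0],[0,0.8,10,0,0,0],[0,15,32,0,0,0],[0,15,32,0,0,0],[0,15,32,0,0,0],[0,15,32,0,0,0],[0,15,32,0,0,0],[0,15,32,0,0,0],[0,15,32,0,0,0],[0,15,32,0,0,0],[0,15,32,0,0,0],[0,15,32,0,0,0]]
  fingers: -1

```text
t: 7.78
position: [0.5512, 0.0834, 0.3557]
tool_rot: [-3.137, 0.001, 1.546]
force: [0.3, -0.3, -0.5]
finger_gap: 1.0
gripper_force: 0.0
```

```bash
python3 - <<'E'
from h import *
s=telemetry.sense();print(s["t"],s["position"],s["tool_rot"])
im,d=vision.camera("wrist");save("w2.png",im);np.save("w2.npy",d)
W=cloud("wrist",d);np.save("w2W.npy",W)
for l in ("round_mid","oblong_mid"):
    print(l,[(round(r["confidence"],2),np.round(r["point"],1).tolist(),np.round(W[int(r["point"][1]),int(r["point"][0])],3).tolist()) for r in nets.place_of("wrist",l)[:3]])
x,y,z=W[...,0],W[...,1],W[...,2]
m=(z>.022)&(z<.034)&(x>.38)&(x<.72)&(y>-.03)&(y<.235)
P=W[m]
for n,k in (("lowx",P[:,0]<.45),("hix",P[:,0]>.66)):
    q=P[k];c=np.polyfit(q[:,1],q[:,0],1);print(n,k.sum(),c,q.min(0),q.max(0),np.median(q,0))
q=P[(P[:,0]>.46)&(P[:,0]<.65)&(P[:,1]>.15)];print("back",len(q),np.polyfit(q[:,0],q[:,1],1),np.median(q,0))
q=P[(P[:,0]>.46)&(P[:,0]<.65)&(P[:,1]<.05)];print("front",len(q),np.polyfit(q[:,0],q[:,1],1) if len(q)>5 else 0,np.median(q,0) if len(q) else 0)
E
```

```text
7.7833 [0.5512108  0.08335083 0.35565086] [-3.13739209e+00  1.35677194e-03  1.54581717e+00]
round_mid [(0.63, [288.4, 113.4], [0.557, 0.167, 0.015])]
oblong_mid [(0.75, [287.9, 186.0], [0.553, 0.056, 0.013])]
lowx 1613 [0.01794572 0.41494425] [ 0.40446847 -0.01508104  0.02200428] [0.4496219  0.23488986 0.03041803] [0.41545685 0.12152157 0.02382511]
hix 1635 [0.02507167 0.68891337] [ 0.66035142 -0.02200694  0.02200638] [0.70443799 0.23429336 0.02954063] [0.69381712 0.1202991  0.02373493]
back 402 [-0.025606    0.22971009] [0.55546547 0.21544631 0.02689735]
front 379 [-0.01343625 -0.00062573] [ 0.55328893 -0.00702386  0.02657979]
```

View pics/w2.png

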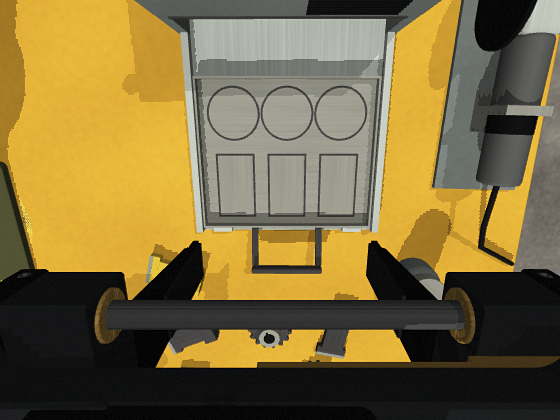

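The tray is drawn out, with rings at about (232,113), (287,113) and (341,112) and oblongs at about (236,185), (287,185) and (338,184). I'll fit these exactly.

```bash
cat >> h.py <<'E'
def fit_tray(im,M,guess,ths=(12,18,8)):
    """guess: tray (x,y,yaw) rough. fit from outlines' inner/outer contours"""
    g=cv2.cvtColor(im,cv2.COLOR_RGB2GRAY);g=cv2.resize(g,None,fx=3,fy=3,interpolation=cv2.INTER_CUBIC)
    loc=[(sx*.08,yy) for yy in (.062,-.048) for sx in (-1,0,1)]
    src=[];dst=[]
    c,s=np.cos(guess[2]),np.sin(guess[2])
    b=cv2.adaptiveThreshold(g,255,cv2.ADAPTIVE_THRESH_MEAN_C,cv2.THRESH_BINARY_INV,41,12)
    cs,_=cv2.findContours(b,cv2.RETR_LIST,cv2.CHAIN_APPROX_NONE)
    for l in loc:
        w=np.array([guess[0]+c*l[0]-s*l[1],guess[1]+s*l[0]+c*l[1]])
        hits=[]
        for k in cs:
            if len(k)<150: continue
            P=np.array([px2w("",M,((u+.5)/3-.5,(v+.5)/3-.5),z=.014)[:2] for u,v in k[::4,0]]).astype(np.float32)
            (cc,sz,a)=cv2.minAreaRect(P); sz=sorted(sz)
            want=(.079,.079) if l[1]>0 else (.060,.102)
            if abs(sz[0]-want[0])<.007 and abs(sz[1]-want[1])<.007 and np.hypot(*(np.array(cc)-w))<.02: hits.append(cc)
        if hits: src.append(l);dst.append(np.mean(hits,0))
    src=np.array(src);dst=np.array(dst)
    a=src-src.mean(0);d=dst-dst.mean(0)
    th=np.arctan2((a[:,0]*d[:,1]-a[:,1]*d[:,0]).sum(),(a*d).sum())
    R=np.array([[np.cos(th),-np.sin(th)],[np.sin(th),np.cos(th)]])
    t=dst.mean(0)-R@src.mean(0);res=dst-(src@R.T+t)
    return t,th,len(src),abs(res).max(),dst
E
python3 - <<'E'
from h import *
im=cv2.imread("pics/w2.png")[:,:,::-1].copy();M=vision.camera_model("wrist")
t,th,n,r,dst=fit_tray(im,M,(.5555,.102,-.027));print(t,np.degrees(th),n,r)
c,s=np.cos(th),np.sin(th)
for l in [(sx*.08,yy) for yy in (.062,-.048) for sx in (-1,0,1)]: print(l,np.round([t[0]+c*l[0]-s*l[1],t[1]+s*l[0]+c*l[1]],4))
E
```

```text
[0.55373143 0.1048103 ] -1.4390207329178892 6 0.00023211031696460105
(-0.08, 0.062) [0.4753 0.1688]
(0.0, 0.062) [0.5553 0.1668]
(0.08, 0.062) [0.6353 0.1648]
(-0.08, -0.048) [0.4726 0.0588]
(0.0, -0.048) [0.5525 0.0568]
(0.08, -0.048) [0.6325 0.0548]
```

Emit:
step_arm:
  series:
    - [[-5,-43,6.5,0,0,0],[-5,-43,6.5,0,0,0],[-5,-43,6.5,0,0,0],[-5,-43,6.5,0,0,0],[-5,-43,6.5,0,0,0],[-5,-43,6.5,0,0,0],[-5,-43,6.5,0,0,0],[-5,-43,6.5,0,0,0],[-5,-43,6.5,0,0,0],[-5,-43,6.5,0,0,0],[-5,-43,6.5,0,0,0],[-5,-43,6.5,0,0,0],[-5,-43,6.5,0,0,0]]

```text
t: 9.02
position: [0.501, -0.347, 0.4219]
tool_rot: [-3.139, -0.002, 1.544]
force: [-0.6, 0.3, 0.3]
finger_gap: 0.999
gripper_force: 0.0
```

```bash
cat >> h.py <<'E'
from scipy.optimize import minimize
def items(W,im,box=(.25,.75,-.58,-.03),zmin=.006,zmax=.05):
    x,y,z=W[...,0],W[...,1],W[...,2]
    m=(z>zmin)&(z<zmax)&(x>box[0])&(x<box[1])&(y>box[2])&(y<box[3])
    n,L,st,ce=cv2.connectedComponentsWithStats(cv2.morphologyEx(m.astype(np.uint8),cv2.MORPH_OPEN,np.ones((3,3))))
    out=[]
    for i in range(1,n):
        if st[i,4]<300: continue
        k=L==i;P=W[k];c=im[k].astype(float);yel=(c[:,0]-c[:,2]).mean()
        # drop side-wall stretch: rect on whole and hub/lug part
        zz=np.nanmax(P[:,2]);zt=np.percentile(P[:,2],98)
        hub=P[P[:,2]>.021]
        out.append(dict(px=ce[i].round(),n=st[i,4],rect=rect(P[:,:2]),top=round(zt,4),yel=round(yel),hub=(rect(hub[:,:2]) if len(hub)>20 else None,len(hub))))
    return out
E
python3 - <<'E'
from h import *
s=telemetry.sense();print(s["t"],s["position"],s["tool_rot"])
im,d=vision.camera("wrist");save("w3.png",im);np.save("w3.npy",d)
W=cloud("wrist",d);np.save("w3W.npy",W)
for o in items(W,im): print(o)
E
```

```text
9.0167 [ 0.50103255 -0.34704541  0.42190808] [-3.13945770e+00 -1.96708648e-03  1.54350629e+00]
{'px': array([190.,  11.]), 'n': np.int32(1459), 'rect': (array([ 354.3, -101.6]), array([41.7, 98.7]), 76.39), 'top': np.float64(0.0252), 'yel': 147, 'hub': ((array([ 389.3, -110. ]), array([41.3, 24. ]), 73.84), 438)}
{'px': array([437.,  15.]), 'n': np.int32(524), 'rect': (array([ 738.2, -121.8]), array([11.5, 47.6]), 21.06), 'top': np.float64(0.0492), 'yel': -1, 'hub': ((array([ 738.6, -123.9]), array([10.3, 43.7]), 24.99), 381)}
{'px': array([365.,  87.]), 'n': np.int32(1716), 'rect': (array([ 637.4, -225. ]), array([96.1, 54.2]), 76.37), 'top': np.float64(0.0254), 'yel': 4, 'hub': ((array([ 645.7, -190.2]), array([24.2, 44.2]), 77.21), 450)}
{'px': array([291.,  84.]), 'n': np.int32(1475), 'rect': (array([ 513.9, -213.7]), array([71.8, 70.2]), 88.33), 'top': np.float64(0.0335), 'yel': 4, 'hub': ((array([ 515. , -214.8]), array([37.3, 35.3]), 89.37), 464)}
{'px': array([202.,  89.]), 'n': np.int32(1664), 'rect': (array([ 368.8, -220.3]), array([96.7, 53.9]), 20.2), 'top': np.float64(0.
[... 205 characters left out ...]
np.float64(0.0337), 'yel': 5, 'hub': ((array([ 599.8, -329.8]), array([36.1, 36.6]), 45.0), 406)}
{'px': array([204., 167.]), 'n': np.int32(1408), 'rect': (array([ 359.1, -350.5]), array([96.3, 53.9]), 82.8), 'top': np.float64(0.025), 'yel': 140, 'hub': ((array([ 355.3, -386.1]), array([24.5, 42.6]), 83.52), 320)}
{'px': array([409., 210.]), 'n': np.int32(1167), 'rect': (array([ 722.3, -441.6]), array([136.9,  55. ]), 89.75), 'top': np.float64(0.0101), 'yel': 3, 'hub': (None, 0)}
{'px': array([290., 224.]), 'n': np.int32(1209), 'rect': (array([ 508.4, -459.3]), array([95.8, 54.9]), 2.19), 'top': np.float64(0.0251), 'yel': 5, 'hub': ((array([ 472.4, -460.6]), array([23.8, 43.7]), 2.66), 288)}
```

View pics/w3.png

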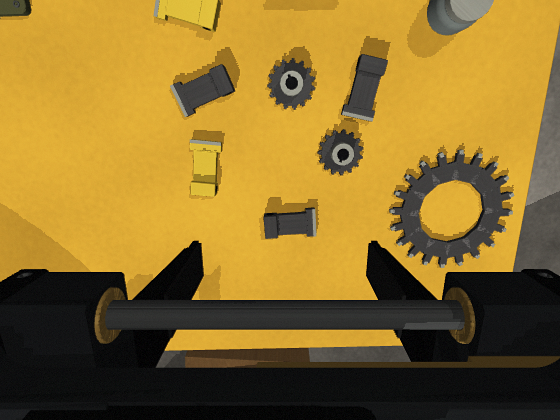

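Every piece measured matches its nominal size. The dark knives are at (365,87), (202,89) and (290,224), and the sprockets at (291,84) and (340,152). The yellow ones at (190,11) and (204,167) and the big gear at (452,208) are left alone. I'll start with the knife at (365,87).

Emit:
step_arm:
  series:
    - [[13.6,12.2,-10,0,0,-11.8],[13.6,12.2,-10,0,0,-11.8],[13.6,12.2,-10,0,0,-11.8],[13.6,12.2,-10,0,0,-11.8],[13.6,12.2,-10,0,0,-11.8],[13.6,12.2,-10,0,0,-11.8],[13.6,12.2,-36,0,0,-11.8],[13.6,12.2,-36,0,0,-11.8],[13.6,12.2,-36,0,0,-11.8],[13.6,12.2,-36,0,0,-11.8],[13.6,12.2,-36,0,0,-11.8],[13.6,12.2,-36,0,0,-11.8],[13.6,12.2,-36,0,0,-11.8],[13.6,12.2,-36,0,0,-11.8],[13.6,12.2,-36,0,0,-11.8]]
  fingers: -0.5
  force: 30

```text
t: 10.32
position: [0.6385, -0.2232, 0.065]
tool_rot: [3.141, 0.0, 1.342]
force: [0.1, 0.6, 0.3]
finger_gap: 0.747
gripper_force: 0.0
```

Emit:
step_arm:
  series:
    - [[-0.1,-0.2,-2.5,0,0,0],[-0.1,-0.2,-4.5,0,0,0],[-0.1,-0.2,-5.1,0,0,0],[-0.1,-0.2,-5.1,0,0,0],[-0.1,-0.2,-5.1,0,0,0]]

```text
t: 10.73
position: [0.6386, -0.2262, 0.0156]
tool_rot: [3.138, 0.001, 1.341]
force: [0.0, 0.7, 0.0]
finger_gap: 0.749
gripper_force: 0.0
```

Emit:
step_arm:
  series:
    - [[0,0,0,0,0,0],[0,0,0,0,0,0],[0,0,0,0,0,0],[0,0,0,0,0,0],[0,0,0,0,0,0],[0,0,0,0,0,0]]
  fingers: 1
  force: 35

```text
t: 11.23
position: [0.6371, -0.2257, 0.013]
tool_rot: [3.141, 0.0, 1.341]
force: [-0.6, 0.1, 1.2]
finger_gap: 0.416
gripper_force: 35.0
```

Emit:
step_arm:
  series:
    - [[0,0,2,0,0,0],[0,0,5,0,0,0],[0,0,21,0,0,0],[0,0,21,0,0,0],[0,0,21,0,0,0],[0,0,21,0,0,0],[-0.5,28,21,0,0,11.7],[-0.5,28,21,0,0,11.7],[-0.5,28,21,0,0,11.7],[-0.5,28,21,0,0,11.7],[-0.5,28,21,0,0,11.7],[-0.5,28,21,0,0,11.7],[-0.5,28,21,0,0,11.7],[-0.5,28,5,0,0,11.7],[-0.5,28,5,0,0,11.7],[-0.5,28,5,0,0,11.7],[-0.5,28,5,0,0,11.7],[-0.5,28,5,0,0,11.7],[-0.5,28,5,0,0,11.7]]

```text
t: 12.82
position: [0.6292, 0.0544, 0.0595]
tool_rot: [-3.134, 0.0, 1.545]
force: [0.6, 0.1, -1.9]
finger_gap: 0.417
gripper_force: 35.0
```

Emit:
step_arm:
  series:
    - [[0,0,-1.5,0,0,0],[0,0,-2.2,0,0,0],[0,0,-2.2,0,0,0],[0,0,-2.2,0,0,0]]

```text
t: 13.15
position: [0.6325, 0.0543, 0.0417]
tool_rot: [3.14, -0.0, 1.545]
force: [0.7, 0.4, -2.6]
finger_gap: 0.416
gripper_force: 35.0
```

Emit:
step_arm:
  series:
    - [[0,0,-0.8,0,0,0],[0,0.05,-1.3,0,0,0],[0,0.05,-1.35,0,0,0],[0,0.05,-1.35,0,0,0],[0,0.05,-1.35,0,0,0]]

```text
t: 13.57
position: [0.6344, 0.054, 0.0301]
tool_rot: [3.136, 0.001, 1.545]
force: [0.0, -3.4, 6.3]
finger_gap: 0.414
gripper_force: 35.0
```

Emit:
step_arm:
  series:
    - [[0,0,0,0,0,0],[0,0,0,0,0,0],[0,0,0,0,0,0],[0,0,3,0,0,0],[0,0,8,0,0,0],[0,0,18,0,0,0],[0,0,18,0,0,0],[0,0,18,0,0,0],[0,0,18,0,0,0]]
  fingers: -0.15

```text
t: 14.32
position: [0.6357, 0.0552, 0.216]
tool_rot: [3.128, -0.001, 1.545]
force: [-0.1, 0.4, -0.1]
finger_gap: 0.573
gripper_force: 0.0
```

```bash
cat >> h.py <<'E'
def topcheck():
    """item blobs on bench from the top camera"""
    im,d=vision.camera("top");W=cloud("top",d);x,y,z=W[...,0],W[...,1],W[...,2]
    m=(z>.006)&(z<.06)&(y<-.05)&(x>.25)&(x<.75)
    n,L,st,ce=cv2.connectedComponentsWithStats(m.astype(np.uint8))
    for i in range(1,n):
        if st[i,4]>100:
            P=W[L==i];r=rect(P[:,:2]);print(st[i,4],r[0],r[1],r[2])
E
python3 -c "
from h import *
topcheck();s=telemetry.sense();print(s['position'],s['t'])"
```

```text
288 [ 721.5 -445. ] [ 56.4 140. ] 0.23
325 [ 599.7 -332.4] [72.4 71.8] 43.28
198 [550.6 -69.6] [ 37.9 118.9] 89.44
329 [ 515.2 -220.7] [71.7 72.7] 20.08
458 [ 506.2 -466.5] [95.7 56.5] 5.08
447 [ 366.1 -223.3] [101.1  53. ] 22.48
437 [ 352.4 -102.1] [ 59.4 100.1] 66.96
454 [ 359.4 -356.2] [106.7  54.1] 88.14
[0.63414377 0.0551406  0.21199053] 14.3667
```

Emit:
step_arm:
  series:
    - [[-26.6,-27.5,0,0,0,-68],[-26.6,-27.5,0,0,0,-68],[-26.6,-27.5,0,0,0,-68],[-26.6,-27.5,0,0,0,-68],[-26.6,-27.5,0,0,0,-68],[-26.6,-27.5,0,0,0,-68],[-26.6,-27.5,0,0,0,-68],[-26.6,-27.5,0,0,0,-68],[-26.6,-27.5,0,0,0,-68],[-26.6,-27.5,0,0,0,-68],[-26.6,-27.5,0,0,0,-68],[-26.6,-27.5,-14.5,0,0,-68],[-26.6,-27.5,-14.5,0,0,-68],[-26.6,-27.5,-14.5,0,0,-68],[-26.6,-27.5,-14.5,0,0,-68],[-26.6,-27.5,-14.5,0,0,-68],[-26.6,-27.5,-14.5,0,0,-68]]
  fingers: -0.5

```text
t: 15.78
position: [0.3652, -0.2183, 0.0603]
tool_rot: [-3.137, 0.002, 0.361]
force: [0.5, -0.5, -0.1]
finger_gap: 0.749
gripper_force: 0.0
```

Emit:
step_arm:
  series:
    - [[0.35,-0.2,-2.5,0,0,0],[0.35,-0.2,-4.2,0,0,0],[0.35,-0.2,-4.7,0,0,0],[0.35,-0.2,-4.7,0,0,0],[0.35,-0.2,-4.7,0,0,0]]

```text
t: 16.2
position: [0.3706, -0.2227, 0.0168]
tool_rot: [3.14, -0.001, 0.359]
force: [0.3, -0.7, 0.2]
finger_gap: 0.749
gripper_force: 0.0
```

Emit:
step_arm:
  series:
    - [[0,0,0,0,0,0],[0,0,0,0,0,0],[0,0,0,0,0,0],[0,0,0,0,0,0],[0,0,0,0,0,0],[0,0,0,0,0,0]]
  fingers: 1

```text
t: 16.7
position: [0.3695, -0.2222, 0.0154]
tool_rot: [3.141, -0.0, 0.358]
force: [-0.9, 0.7, 1.3]
finger_gap: 0.417
gripper_force: 35.0
```

Emit:
step_arm:
  series:
    - [[0,0,2,0,0,0],[0,0,5,0,0,0],[0,0,12,0,0,0],[0,0,12,0,0,0],[10.3,28.1,12,0,0,68],[10.3,28.1,12,0,0,68],[10.3,28.1,12,0,0,68],[10.3,28.1,12,0,0,68],[10.3,28.1,12,0,0,68],[10.3,28.1,12,0,0,68],[10.3,28.1,12,0,0,68],[10.3,28.1,12,0,0,68],[10.3,28.1,12,0,0,68],[10.3,28.1,12,0,0,68],[10.3,28.1,12,0,0,68],[10.3,28.1,4,0,0,68],[10.3,28.1,4,0,0,68],[10.3,28.1,4,0,0,68],[10.3,28.1,4,0,0,68],[10.3,28.1,4,0,0,68]]

```text
t: 18.37
position: [0.4732, 0.0587, 0.0563]
tool_rot: [3.14, -0.0, 1.544]
force: [0.7, -0.6, -2.2]
finger_gap: 0.419
gripper_force: 35.0
```

Emit:
step_arm:
  series:
    - [[0,0,-1.5,0,0,0],[-0.05,0,-2.4,0,0,0],[-0.05,0,-2.7,0,0,0],[-0.05,0,-2.7,0,0,0],[-0.05,0,-2.7,0,0,0]]

```text
t: 18.78
position: [0.4729, 0.0589, 0.0294]
tool_rot: [3.139, -0.0, 1.545]
force: [-0.1, 0.2, -3.0]
finger_gap: 0.418
gripper_force: 35.0
```

Emit:
step_arm:
  series:
    - [[0,0,0,0,0,0],[0,0,0,0,0,0],[0,0,0,0,0,0],[0,0,3,0,0,0],[0,0,8,0,0,0],[0,0,12,0,0,0],[0,0,12,0,0,0],[0,0,12,0,0,0]]
  fingers: -0.15

```text
t: 19.45
position: [0.475, 0.059, 0.1532]
tool_rot: [3.132, -0.0, 1.545]
force: [1.0, -0.4, 0.1]
finger_gap: 0.572
gripper_force: 0.0
```

```bash
python3 -c "
from h import *
topcheck();s=telemetry.sense();print(s['position'],s['t'])"
```

```text
371 [ 718.3 -459.7] [163.8  62.9] 89.69
303 [ 597.4 -335.9] [73.5 71.5] 30.39
196 [550.5 -71.6] [ 41.3 118.9] 89.86
318 [ 514.7 -220. ] [75.6 75.9] 80.23
467 [ 509.  -465.3] [99.5 57.6] 1.72
433 [ 352.9 -101.3] [ 57.9 101. ] 76.89
455 [ 358.3 -354.3] [105.9  56.7] 82.13
[0.47314866 0.05891658 0.15010911] 19.5
```

Emit:
step_arm:
  series:
    - [[3.5,-51.8,0,0,0,-86.3],[3.5,-51.8,0,0,0,-86.3],[3.5,-51.8,0,0,0,-86.3],[3.5,-51.8,0,0,0,-86.3],[3.5,-51.8,0,0,0,-86.3],[3.5,-51.8,0,0,0,-86.3],[3.5,-51.8,0,0,0,-86.3],[3.5,-51.8,0,0,0,-86.3],[3.5,-51.8,0,0,0,-86.3],[3.5,-51.8,0,0,0,-86.3],[3.5,-51.8,0,0,0,-86.3],[3.5,-51.8,0,0,0,-86.3],[3.5,-51.8,0,0,0,-86.3],[3.5,-51.8,0,0,0,-86.3],[3.5,-51.8,-8.5,0,0,-86.3],[3.5,-51.8,-8.5,0,0,-86.3],[3.5,-51.8,-8.5,0,0,-86.3],[3.5,-51.8,-8.5,0,0,-86.3],[3.5,-51.8,-8.5,0,0,-86.3]]
  fingers: -0.5

```text
t: 21.08
position: [0.507, -0.4584, 0.0633]
tool_rot: [-3.141, 0.001, 0.039]
force: [-0.7, 0.0, -0.1]
finger_gap: 0.751
gripper_force: 0.0
```

Emit:
step_arm:
  series:
    - [[0.1,-0.1,-2.5,0,0,0],[0.1,-0.1,-4.4,0,0,0],[0.1,-0.1,-4.9,0,0,0],[0.1,-0.1,-4.9,0,0,0],[0.1,-0.1,-4.9,0,0,0]]

```text
t: 21.5
position: [0.509, -0.461, 0.0166]
tool_rot: [3.139, -0.002, 0.039]
force: [-0.3, -0.8, -0.5]
finger_gap: 0.747
gripper_force: 0.0
```

Emit:
step_arm:
  series:
    - [[0,0,0,0,0,0],[0,0,0,0,0,0],[0,0,0,0,0,0],[0,0,0,0,0,0],[0,0,0,0,0,0],[0,0,0,0,0,0]]
  fingers: 1

```text
t: 22.0
position: [0.5081, -0.4607, 0.0147]
tool_rot: [3.14, -0.001, 0.039]
force: [-0.4, -0.8, 0.8]
finger_gap: 0.416
gripper_force: 35.0
```

Emit:
step_arm:
  series:
    - [[0,0,2,0,0,0],[0,0,5,0,0,0],[0,0,12,0,0,0],[0,0,12,0,0,0],[4.4,51.7,12,0,0,86.3],[4.4,51.7,12,0,0,86.3],[4.4,51.7,12,0,0,86.3],[4.4,51.7,12,0,0,86.3],[4.4,51.7,12,0,0,86.3],[4.4,51.7,12,0,0,86.3],[4.4,51.7,12,0,0,86.3],[4.4,51.7,12,0,0,86.3],[4.4,51.7,12,0,0,86.3],[4.4,51.7,12,0,0,86.3],[4.4,51.7,12,0,0,86.3],[4.4,51.7,12,0,0,86.3],[4.4,51.7,12,0,0,86.3],[4.4,51.7,12,0,0,86.3],[4.4,51.7,12,0,0,86.3]]

```text
t: 23.58
position: [0.5511, 0.0578, 0.1333]
tool_rot: [-3.14, 0.0, 1.547]
force: [-0.0, -0.7, -1.7]
finger_gap: 0.414
gripper_force: 35.0
```

Emit:
step_arm:
  series:
    - [[0,0,-4,0,0,0],[0,0,-7.5,0,0,0],[0,0,-7.5,0,0,0],[0,0,-7.5,0,0,0]]

```text
t: 23.92
position: [0.5493, 0.0556, 0.0566]
tool_rot: [-3.135, 0.0, 1.543]
force: [-0.1, -0.5, -2.6]
finger_gap: 0.42
gripper_force: 35.0
```

Emit:
step_arm:
  series:
    - [[0,0,-1.5,0,0,0],[0,0,-1.5,0,0,0],[0,0,-1.5,0,0,0]]

```text
t: 24.17
position: [0.5527, 0.0562, 0.0459]
tool_rot: [3.14, 0.0, 1.544]
force: [-0.2, 0.6, -1.6]
finger_gap: 0.419
gripper_force: 35.0
```

Emit:
step_arm:
  series:
    - [[0,0.05,-1.0,0,0,0],[0,0.05,-1.6,0,0,0],[0,0.05,-1.6,0,0,0],[0,0.05,-1.6,0,0,0]]

```text
t: 24.5
position: [0.5519, 0.0574, 0.0283]
tool_rot: [-3.141, 0.0, 1.545]
force: [0.3, -0.1, -1.4]
finger_gap: 0.42
gripper_force: 35.0
```

Emit:
step_arm:
  series:
    - [[0,0,0,0,0,0],[0,0,0,0,0,0],[0,0,0,0,0,0],[0,0,3,0,0,0],[0,0,8,0,0,0],[0,0,15,0,0,0],[0,0,15,0,0,0],[0,0,15,0,0,0],[0,0,15,0,0,0]]
  fingers: -0.15

```text
t: 25.25
position: [0.554, 0.0575, 0.1822]
tool_rot: [3.134, -0.0, 1.545]
force: [-0.2, 0.1, -0.4]
finger_gap: 0.573
gripper_force: 0.0
```

```bash
python3 -c "
from h import *
topcheck();s=telemetry.sense();print(s['position'],s['t'])"
```

```text
371 [ 721.2 -457.1] [ 57.2 160. ] 0.36
338 [ 595.9 -333.4] [70.3 78.2] 83.04
196 [548.2 -71.3] [ 40.6 114.4] 89.94
327 [ 511.5 -219.1] [75.4 76.6] 13.5
437 [ 353.5 -101.3] [53.4 95.7] 73.31
449 [ 356.9 -353.5] [96.3 52.9] 83.27
[0.55237721 0.0574274  0.17934161] 25.3
```

```bash
python3 -c "
from h import *
W=np.load('w3W.npy')
for c in ((.515,-.2145),(.600,-.330)):
    m=(np.hypot(W[...,0]-c[0],W[...,1]-c[1])<.03)&(W[...,2]>.0305)&(W[...,2]<.04)
    P=W[m];print(m.sum(),cv2.minEnclosingCircle((P[:,:2]*1000).astype(np.float32)),rect(P[:,:2]))
"
```

```text
422 ((515.7933959960938, -214.84536743164062), 18.742441177368164) (array([ 515.1, -214.7]), array([36. , 36.1]), 42.67)
368 ((600.1038818359375, -329.9255065917969), 18.75985336303711) (array([ 600. , -330.1]), array([36.1, 35.9]), 45.45)
```

Emit:
step_arm:
  series:
    - [[-3.8,-27.2,0,0,0,0],[-3.8,-27.2,0,0,0,0],[-3.8,-27.2,0,0,0,0],[-3.8,-27.2,0,0,0,0],[-3.8,-27.2,0,0,0,0],[-3.8,-27.2,0,0,0,0],[-3.8,-27.2,0,0,0,0],[-3.8,-27.2,-11,0,0,0],[-3.8,-27.2,-11,0,0,0],[-3.8,-27.2,-11,0,0,0],[-3.8,-27.2,-11,0,0,0],[-3.8,-27.2,-11,0,0,0]]
  fingers: -0.4

```text
t: 26.3
position: [0.5113, -0.2133, 0.0647]
tool_rot: [-3.135, -0.003, 1.545]
force: [0.3, 0.5, 0.6]
finger_gap: 0.7
gripper_force: 0.0
```

Emit:
step_arm:
  series:
    - [[0.1,0,-2,0,0,0],[0.1,0,-3.5,0,0,0],[0.1,0,-4.4,0,0,0],[0.1,0,-4.4,0,0,0],[0.1,0,-4.4,0,0,0]]

```text
t: 26.72
position: [0.5156, -0.2148, 0.0253]
tool_rot: [3.14, 0.001, 1.545]
force: [-0.1, -0.3, 0.0]
finger_gap: 0.701
gripper_force: 0.0
```

Emit:
step_arm:
  series:
    - [[0,0,0,0,0,0],[0,0,0,0,0,0],[0,0,0,0,0,0],[0,0,0,0,0,0],[0,0,0,0,0,0],[0,0,0,0,0,0]]
  fingers: 1

```text
t: 27.22
position: [0.515, -0.2147, 0.0246]
tool_rot: [3.141, 0.0, 1.545]
force: [-0.9, 0.7, 2.7]
finger_gap: 0.391
gripper_force: 35.0
```

Emit:
step_arm:
  series:
    - [[0,0,2,0,0,0],[0,0,5,0,0,0],[0,0,12,0,0,0],[0,0,12,0,0,0],[-4,38.35,12,0,0,0],[-4,38.35,12,0,0,0],[-4,38.35,12,0,0,0],[-4,38.35,12,0,0,0],[-4,38.35,12,0,0,0],[-4,38.35,12,0,0,0],[-4,38.35,12,0,0,0],[-4,38.35,12,0,0,0],[-4,38.35,12,0,0,0],[-4,38.35,12,0,0,0],[-4,38.35,12,0,0,0],[-4,38.35,4,0,0,0],[-4,38.35,4,0,0,0],[-4,38.35,4,0,0,0],[-4,38.35,4,0,0,0]]

```text
t: 28.8
position: [0.4725, 0.1672, 0.0614]
tool_rot: [-3.135, 0.002, 1.544]
force: [-0.4, 0.1, -1.1]
finger_gap: 0.394
gripper_force: 35.0
```

Emit:
step_arm:
  series:
    - [[0,0,0,0,0,0],[0,0,0,0,0,0]]

```text
t: 28.97
position: [0.4771, 0.1687, 0.0669]
tool_rot: [3.137, -0.001, 1.544]
force: [-0.1, 0.2, -2.4]
finger_gap: 0.39
gripper_force: 35.0
```

Emit:
step_arm:
  series:
    - [[0,0,-1.3,0,0,0],[0,0,-2.2,0,0,0],[0,0,-2.6,0,0,0],[0,0,-2.6,0,0,0],[0,0,-2.6,0,0,0]]

```text
t: 29.38
position: [0.4752, 0.1689, 0.0386]
tool_rot: [3.141, -0.0, 1.545]
force: [-0.2, -0.3, -1.6]
finger_gap: 0.393
gripper_force: 35.0
```

Emit:
step_arm:
  series:
    - [[0,0,0,0,0,0],[0,0,0,0,0,0],[0,0,0,0,0,0],[0,0,3,0,0,0],[0,0,8,0,0,0],[0,0,12,0,0,0],[0,0,12,0,0,0]]
  fingers: -0.15

```text
t: 29.97
position: [0.4795, 0.1701, 0.1673]
tool_rot: [3.128, -0.004, 1.545]
force: [1.9, 0.6, 0.8]
finger_gap: 0.573
gripper_force: 0.0
```

```bash
python3 -c "
from h import *
topcheck();s=telemetry.sense();print(s['position'],s['t'])"
```

```text
340 [ 721.3 -457. ] [ 57.2 161.6] 0.19
323 [ 599.2 -334.7] [77.2 73.8] 44.83
194 [547.9 -71. ] [ 40.1 113.7] 89.91
429 [ 352.3 -101.4] [ 52.7 105. ] 72.95
459 [ 353.9 -354.6] [98.4 55.1] 78.74
[0.4790513  0.16994764 0.16582561] 30.0167
```

Emit:
step_arm:
  series:
    - [[12.5,-49.9,0,0,0,0],[12.5,-49.9,0,0,0,0],[12.5,-49.9,0,0,0,0],[12.5,-49.9,0,0,0,0],[12.5,-49.9,0,0,0,0],[12.5,-49.9,0,0,0,0],[12.5,-49.9,0,0,0,0],[12.5,-49.9,0,0,0,0],[12.5,-49.9,0,0,0,0],[12.5,-49.9,0,0,0,0],[12.5,-49.9,0,0,0,0],[12.5,-49.9,0,0,0,0],[12.5,-49.9,0,0,0,0],[12.5,-49.9,-9,0,0,0],[12.5,-49.9,-9,0,0,0],[12.5,-49.9,-9,0,0,0],[12.5,-49.9,-9,0,0,0],[12.5,-49.9,-9,0,0,0]]
  fingers: -0.4

```text
t: 31.52
position: [0.5999, -0.3295, 0.0683]
tool_rot: [-3.141, -0.001, 1.545]
force: [0.2, -0.2, 0.2]
finger_gap: 0.697
gripper_force: 0.0
```

Emit:
step_arm:
  series:
    - [[0,0,-0.5,0,0,0],[0,0,-0.5,0,0,0]]

```text
t: 31.68
position: [0.6013, -0.3306, 0.0657]
tool_rot: [3.138, 0.002, 1.545]
force: [-0.3, 0.5, 0.6]
finger_gap: 0.7
gripper_force: 0.0
```

Emit:
step_arm:
  series:
    - [[0,0,-2,0,0,0],[0,0,-3.4,0,0,0],[0,0,-4.1,0,0,0],[0,0,-4.1,0,0,0],[0,0,-4.1,0,0,0]]

```text
t: 32.1
position: [0.5996, -0.3299, 0.0219]
tool_rot: [-3.141, -0.001, 1.545]
force: [-0.5, 0.0, 0.4]
finger_gap: 0.701
gripper_force: 0.0
```

Emit:
step_arm:
  series:
    - [[0,0,0,0,0,0],[0,0,0,0,0,0],[0,0,0,0,0,0],[0,0,0,0,0,0],[0,0,0,0,0,0],[0,0,0,0,0,0]]
  fingers: 1

```text
t: 32.6
position: [0.6, -0.3302, 0.0226]
tool_rot: [3.142, 0.0, 1.545]
force: [-0.5, 0.9, 2.0]
finger_gap: 0.394
gripper_force: 35.0
```

Emit:
step_arm:
  series:
    - [[0,0,2,0,0,0],[0,0,5,0,0,0],[0,0,18,0,0,0],[0,0,18,0,0,0],[0,0,18,0,0,0],[0,0,18,0,0,0],[3.5,49.5,18,0,0,0],[3.5,49.5,18,0,0,0],[3.5,49.5,18,0,0,0],[3.5,49.5,18,0,0,0],[3.5,49.5,18,0,0,0],[3.5,49.5,18,0,0,0],[3.5,49.5,18,0,0,0],[3.5,49.5,18,0,0,0],[3.5,49.5,18,0,0,0],[3.5,49.5,18,0,0,0],[3.5,49.5,18,0,0,0],[3.5,49.5,18,0,0,0],[3.5,49.5,18,0,0,0],[3.5,49.5,18,0,0,0]]

```text
t: 34.27
position: [0.634, 0.1668, 0.2005]
tool_rot: [-3.14, 0.001, 1.549]
force: [-0.2, 0.2, -2.8]
finger_gap: 0.393
gripper_force: 35.0
```

Emit:
step_arm:
  series:
    - [[0,0,-4,0,0,0],[0,0,-8,0,0,0],[0,0,-12,0,0,0],[0,0,-14,0,0,0],[0,0,-14,0,0,0],[0,0,-14,0,0,0]]

```text
t: 34.77
position: [0.6336, 0.1632, 0.0602]
tool_rot: [-3.138, 0.001, 1.543]
force: [0.1, 0.1, -1.3]
finger_gap: 0.395
gripper_force: 35.0
```

Emit:
step_arm:
  series:
    - [[0,0,-1.2,0,0,0],[0,0,-1.7,0,0,0],[0,0,-1.7,0,0,0],[0,0,-1.7,0,0,0]]

```text
t: 35.1
position: [0.6354, 0.1648, 0.046]
tool_rot: [3.14, -0.0, 1.545]
force: [1.0, 0.1, -2.2]
finger_gap: 0.394
gripper_force: 35.0
```

Now release it, rise and back off, then inspect the tray from the pose used before.

Emit:
step_arm:
  series:
    - [[0,0,-0.6,0,0,0],[0,0,-0.9,0,0,0],[0,0,-0.9,0,0,0],[0,0,-0.9,0,0,0]]

```text
t: 35.43
position: [0.635, 0.1649, 0.0362]
tool_rot: [3.141, 0.0, 1.545]
force: [0.8, 0.5, -1.2]
finger_gap: 0.391
gripper_force: 35.0
```

Emit:
step_arm:
  series:
    - [[0,0,0,0,0,0],[0,0,0,0,0,0],[0,0,0,0,0,0],[0,0,3,0,0,0],[0,0,8,0,0,0],[0,0,20,0,0,0],[0,0,20,0,0,0],[0,0,20,0,0,0],[-8,-8,34,0,0,0],[-8,-8,34,0,0,0],[-8,-8,34,0,0,0],[-8,-8,34,0,0,0],[-8,-8,34,0,0,0],[-8,-8,34,0,0,0],[-8,-8,34,0,0,0],[-8,-8,34,0,0,0]]
  fingers: -0.15

```text
t: 36.77
position: [0.5548, 0.0854, 0.3732]
tool_rot: [-3.138, -0.0, 1.545]
force: [-0.3, 0.1, -0.6]
finger_gap: 0.572
gripper_force: 0.0
```

```bash
python3 - <<'E'
from h import *
s=telemetry.sense();print(s["t"],s["position"])
im,d=vision.camera("wrist");M=vision.camera_model("wrist");W=cloud("wrist",d);save("w4.png",im);np.save("w4W.npy",W)
R=lambda p,t,th:(np.array([[np.cos(th),np.sin(th)],[-np.sin(th),np.cos(th)]])@((p-t).T)).T
print("tray fit",end=" ")
try:
    t,th,n,r,_=fit_tray(im,M,(.5537,.1048,-.0251));print(t,np.degrees(th),n,r)
except Exception as e: print(e)
t=np.array([.5537,.1048]);th=np.radians(-1.44)
for o in items(W,im,box=(.43,.68,.0,.205),zmin=.0195,zmax=.07):
    c=np.array(o["rect"][0])/1000;print(o["px"],o["n"],(R(c[None],t,th)[0]*1000).round(1),o["rect"][1:],o["top"])
x,y,z=W[...,0],W[...,1],W[...,2]
for l in ((-.08,.062),(.08,.062)):
    c=t+np.array([np.cos(th)*l[0]-np.sin(th)*l[1],np.sin(th)*l[0]+np.cos(th)*l[1]])
    m=(np.hypot(x-c[0],y-c[1])<.04)&(z>.0445)&(z<.055);P=W[m];k=cv2.minEnclosingCircle((P[:,:2]*1000).astype(np.float32));print(m.sum(),(R(np.array(rect(P[:,:2])[0])[None]/1000,t,th)*1000).round(1),rect(P[:,:2]))
cv2.imwrite("pics/w4c.png",cv2.resize(im[40:260,160:410,::-1],(680,600),interpolation=cv2.INTER_CUBIC))
E
```

```text
36.7667 [0.55478559 0.0853754  0.37316946]
tray fit [0.55452842 0.10447053] 0.0 1 0.0
[337. 115.] 1591 [78.9 62. ] (array([68.8, 73.1]), 27.11) 0.0465
[231. 115.] 1564 [-82.3  62.8] (array([68.8, 72.7]), 45.32) 0.0467
[284. 184.] 1649 [ -0.8 -45.7] (array([94.8, 53.7]), 88.31) 0.0381
[235. 185.] 1638 [-79.4 -47.5] (array([95.8, 53.1]), 88.48) 0.0383
[335. 188.] 1634 [ 80.9 -50.3] (array([96.1, 54.2]), 88.3) 0.0381
418 [[-79.6  61.1]] (array([475.7, 167.9]), array([34.9, 36.4]), 88.47)
390 [[79.5 61.7]] (array([634.7, 164.5]), array([35.7, 35.6]), 70.79)
```

View pics/w4c.png

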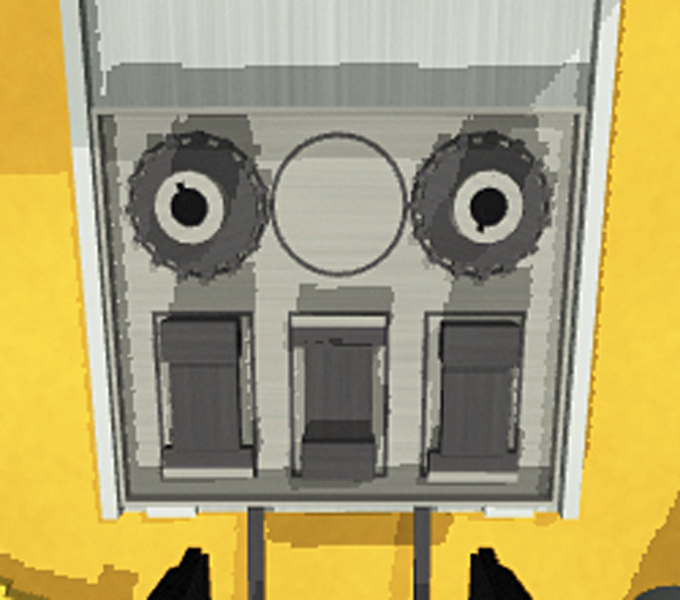

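Everything sits within about 2–3 mm of its outline: sprockets on the left and right rings, knives on all three oblongs. Next I'll push the tray home with two fingers on the outside of the handle bar.

Emit:
step_arm:
  series:
    - [[-0.6,-21.5,-12,0,0,0],[-0.6,-21.5,-12,0,0,0],[-0.6,-21.5,-12,0,0,0],[-0.6,-21.5,-12,0,0,0],[-0.6,-21.5,-12,0,0,0],[-0.6,-21.5,-12,0,0,0],[-0.6,-21.5,-12,0,0,0],[-0.6,-21.5,-28,0,0,0],[-0.6,-21.5,-28,0,0,0],[-0.6,-21.5,-28,0,0,0],[-0.6,-21.5,-28,0,0,0],[-0.6,-21.5,-31,0,0,0],[-0.6,-21.5,-33.2,0,0,0],[-0.6,-21.5,-33.2,0,0,0],[-0.6,-21.5,-33.2,0,0,0],[-0.6,-21.5,-33.2,0,0,0]]
  fingers: 0

```text
t: 38.15
position: [0.5497, -0.1297, 0.0447]
tool_rot: [3.141, -0.0, 1.546]
force: [0.9, 0.1, 0.2]
finger_gap: 0.499
gripper_force: 0.0
```

Emit:
step_arm:
  series:
    - [[0,0.6,-0.2,0,0,0],[0,1.2,-0.2,0,0,0],[0,1.8,-0.2,0,0,0],[0,2.4,-0.2,0,0,0],[0,2.8,-0.2,0,0,0],[0,3.1,-0.2,0,0,0],[0,3.4,-0.2,0,0,0],[0,3.7,-0.2,0,0,0],[0.1,4.0,-0.2,0,0,0],[0.1,4.3,-0.2,0,0,0],[0.1,4.7,-0.2,0,0,0],[0.1,5.2,-0.2,0,0,0],[0.1,5.8,-0.2,0,0,0],[0.1,6.5,-0.2,0,0,0],[0.2,7.2,-0.2,0,0,0],[0.2,8.0,-0.2,0,0,0],[0.2,8.7,-0.2,0,0,0],[0.2,9.3,-0.2,0,0,0],[0.2,9.8,-0.2,0,0,0],[0.3,10.1,-0.2,0,0,0]]

```text
t: 39.82
position: [0.552, -0.0313, 0.0425]
tool_rot: [3.141, 0.005, 1.546]
force: [-1.2, -10.0, 1.3]
finger_gap: 0.503
gripper_force: 5.2
```

```bash
python3 - <<'E'
from h import *
s=telemetry.sense();print(s["t"],s["position"],s["force"],s["tool_rot"])
im,d=vision.camera("side");cv2.imwrite("pics/s5.png",cv2.resize(im[120:290,170:330,::-1],(560,595),interpolation=cv2.INTER_CUBIC))
E
```

```text
39.8167 [ 0.55195037 -0.03129959  0.04252538] [ -1.17008754 -10.00767066   1.33191527] [3.141352   0.00544032 1.54636423]
```

View pics/s5.png

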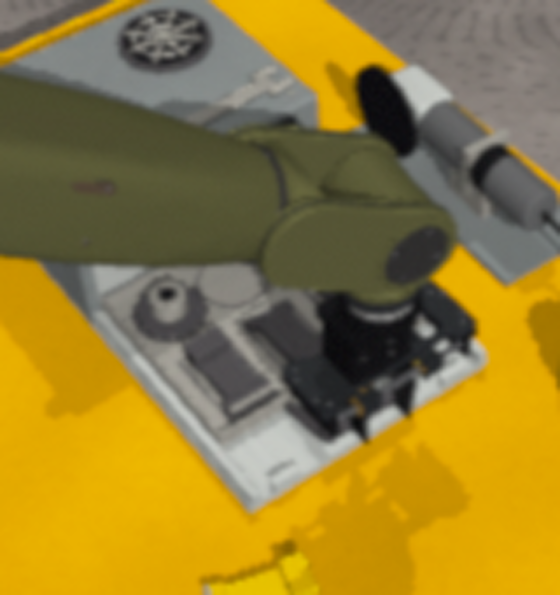

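Emit:
step_arm:
  series:
    - [[0,0.3,0,0,0,0],[0,0.7,0,0,0,0],[0,1.3,0,0,0,0],[0,2.1,0,0,0,0],[0.1,3.1,0,0,0,0],[0.1,4.3,0,0,0,0],[0.1,5.6,0,0,0,0],[0.2,6.9,0,0,0,0],[0.2,8.2,0,0,0,0],[0.2,9.5,0,0,0,0],[0.3,10.8,0,0,0,0],[0.3,12.1,0,0,0,0],[0.3,13.3,0,0,0,0],[0.4,14.4,0,0,0,0],[0.4,15.4,0,0,0,0],[0.4,16.3,0,0,0,0],[0.4,17.1,0,0,0,0],[0.5,17.8,0,0,0,0],[0.5,18.4,0,0,0,0],[0.5,18.8,0,0,0,0]]

```text
t: 41.53
position: [0.5572, 0.1564, 0.0425]
tool_rot: [3.141, 0.006, 1.546]
force: [0.5, -11.8, 3.8]
finger_gap: 0.497
gripper_force: 5.9
```

Emit:
step_arm:
  series:
    - [[0,0.3,0,0,0,0],[0,0.6,0,0,0,0],[0,0.9,0,0,0,0],[0.1,1.2,0,0,0,0],[0.1,1.5,0,0,0,0],[0.1,1.8,0,0,0,0],[0.1,2.0,0,0,0,0],[0.1,2.2,0,0,0,0]]

```text
t: 42.2
position: [0.5582, 0.1777, 0.0425]
tool_rot: [-3.141, 0.007, 1.546]
force: [-0.2, -12.9, 4.3]
finger_gap: 0.496
gripper_force: 6.0
```

Emit:
step_arm:
  series:
    - [[0,0.2,0,0,0,0],[0,0.4,0,0,0,0],[0,0.6,0,0,0,0],[0,0.8,0,0,0,0],[0,1.0,0,0,0,0]]

```text
t: 42.62
position: [0.5582, 0.1877, 0.0425]
tool_rot: [-3.142, 0.007, 1.546]
force: [-0.6, -12.0, 4.3]
finger_gap: 0.503
gripper_force: 6.0
```

Emit:
step_arm:
  series:
    - [[0,0.15,0,0,0,0],[0,0.3,0,0,0,0],[0,0.4,0,0,0,0]]

```text
t: 42.87
position: [0.5583, 0.1908, 0.0425]
tool_rot: [-3.142, 0.009, 1.546]
force: [-0.1, -17.2, 5.5]
finger_gap: 0.503
gripper_force: 8.8
```

Force is rising, so I'll press a little more to confirm the back wall.

Emit:
step_arm:
  series:
    - [[0,0.15,0,0,0,0],[0,0.2,0,0,0,0],[0,0.2,0,0,0,0]]

```text
t: 43.12
position: [0.5583, 0.1909, 0.0426]
tool_rot: [-3.141, 0.012, 1.547]
force: [-0.5, -21.5, 6.8]
finger_gap: 0.503
gripper_force: 10.7
```

The tray stopped at the back wall: force is rising with no further movement. I'll back off, rise and look at the tray and switch.

Emit:
step_arm:
  series:
    - [[0,-1,0,0,0,0],[0,-2.5,0,0,0,0],[0,-2.5,0,0,0,0],[0,-2.5,10,0,0,0],[0,-2.5,10,0,0,0],[0,-2.5,10,0,0,0],[0,-5,37,0,0,0],[0,-5,37,0,0,0],[0,-5,37,0,0,0],[0,-5,37,0,0,0],[0,-5,37,0,0,0],[0,-5,37,0,0,0],[0,-5,37,0,0,0],[0,-5,37,0,0,0],[0,-5,37,0,0,0]]
  fingers: 1

```text
t: 44.37
position: [0.5583, 0.1475, 0.4142]
tool_rot: [3.138, -0.001, 1.545]
force: [-0.3, -0.4, -1.2]
finger_gap: 0.006
gripper_force: 0.0
```

```bash
python3 - <<'E'
from h import *
s=telemetry.sense();print(s["t"],s["position"],s["force"])
im,d=vision.camera("wrist");W=cloud("wrist",d);save("w6.png",im);x,y,z=W[...,0],W[...,1],W[...,2]
m=(z>.034)&(z<.055)&(y>.15)&(y<.24)&(x>.45)&(x<.68);P=W[m]
b=P[P[:,1]<P[:,1].min()+.016];print("bar",len(b),np.percentile(b,[1,50,99],axis=0).round(4),np.polyfit(b[:,0],b[:,1],1))
m=(z>.11)&(z<.16)&(y>.2)&(y<.32)&(x>.42)&(x<.70);P=W[m];print("face",np.polyfit(P[:,0],P[:,1],1),np.median(P[:,1]))
m=(z>.2)&(z<.3)&(y>.28)&(y<.40)&(x>.38)&(x<.55);P=W[m];print("sw",m.sum(),P[P[:,2]>.235].mean(0),P.min(0),P.max(0))
topim,td=vision.camera("top");W=cloud("top",td);x,y,z=W[...,0],W[...,1],W[...,2]
m=(z>.235)&(z<.3)&(y>.28)&(y<.40)&(x>.38)&(x<.55);print("top ball",m.sum(),W[m].mean(0),W[m].min(0),W[m].max(0))
E
```

```text
44.3667 [0.55826092 0.1475171  0.41417987] [-0.33953102 -0.41112275 -1.16739971]
bar 487 [[0.5025 0.2029 0.0372]
 [0.5573 0.2089 0.0404]
 [0.6118 0.2146 0.0428]] [-0.02643222  0.2235846 ]
face [-0.02933268  0.28689495] 0.27054724472074393
sw 248 [nan nan nan] [0.4521971  0.3280381  0.20000593] [0.47379435 0.3424166  0.21608007]
top ball 80 [0.43669668 0.33866701 0.25806006] [0.42416561 0.32704587 0.23857563] [0.4504069  0.35446387 0.26732243]<stdin>:7: RuntimeWarning: Mean of empty slice.
  ret = um.true_divide(
```

View pics/w6.png

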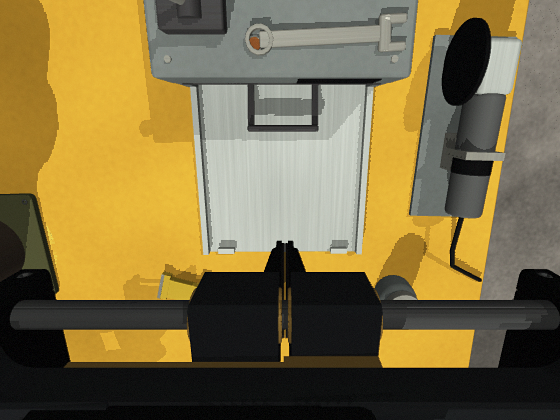

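The tray is home: the bar sits about 62 mm ahead of the face, as expected. On to the switch.

Emit:
step_arm:
  series:
    - [[-18.8,19.1,0,0,0,0],[-18.8,19.1,0,0,0,0],[-18.8,19.1,0,0,0,0],[-18.8,19.1,0,0,0,0],[-18.8,19.1,0,0,0,0],[-18.8,19.1,0,0,0,0],[-18.8,19.1,0,0,0,0],[-18.8,19.1,0,0,0,0],[-18.8,19.1,-16.2,0,0,0],[-18.8,19.1,-16.2,0,0,0],[-18.8,19.1,-16.2,0,0,0],[-18.8,19.1,-16.2,0,0,0],[-18.8,19.1,-16.2,0,0,0],[-18.8,19.1,-16.2,0,0,0],[-18.8,19.1,-16.2,0,0,0]]

```text
t: 45.72
position: [0.3708, 0.3381, 0.2518]
tool_rot: [3.14, -0.001, 1.544]
force: [-0.7, 0.2, -0.1]
finger_gap: 0.007
gripper_force: 0.0
```

```bash
python3 - <<'E'
from h import *
im,d=vision.camera("side");s=telemetry.sense();print(s["position"])
cv2.imwrite("pics/s7.png",cv2.resize(cv2.convertScaleAbs(im[130:230,160:290,::-1],alpha=1.3),(780,600),interpolation=cv2.INTER_CUBIC))
E
```

```text
[0.37135264 0.33855764 0.25323897]
```

View pics/s7.png

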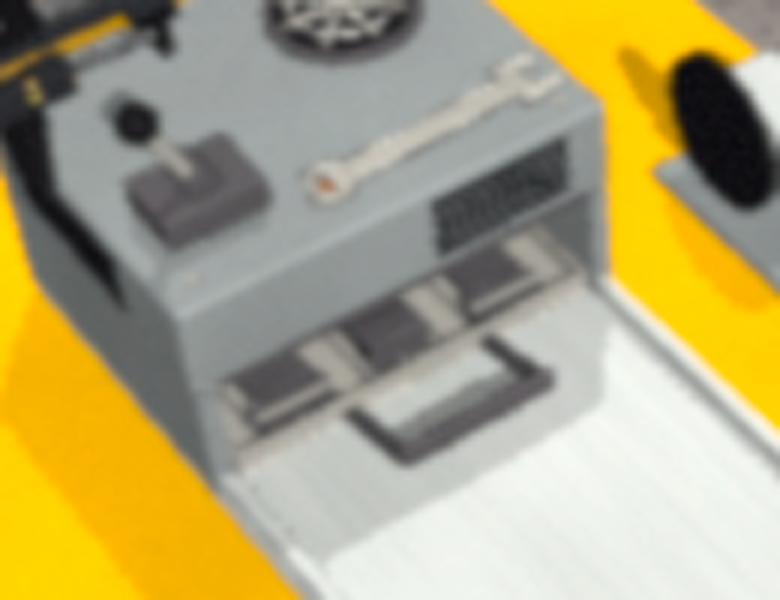

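The knives still lie in their outlines inside the tray, and the switch leans to −x with the fingers beside it. Next I'll push it over towards +x.

Emit:
step_arm:
  series:
    - [[1.5,0,0,0,0,0],[2.7,0,0,0,0,0],[3.4,0,0,0,0,0],[4.0,0,0,0,0,0],[4.6,0,0,0,0,0],[5.2,0,0,0,0,0],[5.8,0,0,0,0,0],[6.4,0,0,0,0,0],[7.0,0,0,0,0,0],[7.6,0,0,0,0,0],[8.2,0,0,0,0,0],[8.8,0,0,0,0,0],[9.4,0,0,0,0,0],[9.8,0,0,0,0,0],[10.0,0,0,0,0,0],[10.0,0,0,0,0,0]]

```text
t: 47.1
position: [0.4703, 0.3378, 0.2497]
tool_rot: [-3.142, 0.0, 1.545]
force: [-0.8, -0.4, 0.5]
finger_gap: 0.007
gripper_force: 0.0
```

Emit:
step_arm:
  series:
    - [[0.2,0,0,0,0,0],[0.4,0,0,0,0,0],[0.5,0,0,0,0,0],[0.5,0,0,0,0,0]]

```text
t: 47.43
position: [0.475, 0.3379, 0.2501]
tool_rot: [3.142, 0.0, 1.545]
force: [0.8, -0.2, -0.2]
finger_gap: 0.005
gripper_force: 0.2
```

Emit:
step_arm:
  series:
    - [[0.2,0,0,0,0,0],[0.4,0,0,0,0,0],[0.6,0,0,0,0,0],[0.7,0,0,0,0,0],[0.7,0,0,0,0,0]]

```text
t: 47.85
position: [0.4767, 0.338, 0.25]
tool_rot: [-3.128, 0.002, 1.546]
force: [-19.7, -1.3, 6.5]
finger_gap: 0.005
gripper_force: 10.0
```

```bash
python3 - <<'E'
from h import *
im,d=vision.camera("side");s=telemetry.sense();print(s["position"],s["force"])
cv2.imwrite("pics/s8.png",cv2.resize(cv2.convertScaleAbs(im[110:190,140:260,::-1],alpha=1.3),(780,520),interpolation=cv2.INTER_CUBIC))
E
```

```text
[0.47667923 0.33799475 0.25001702] [-19.09316722  -1.51662283   7.78882851]
```

View pics/s8.png

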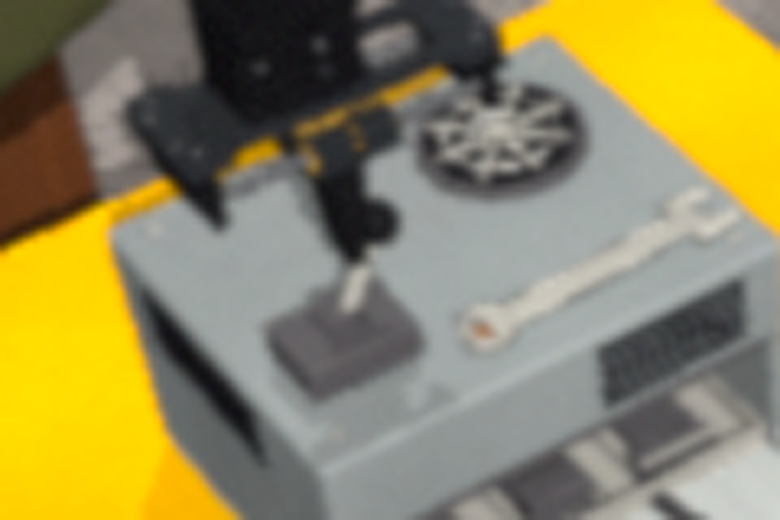

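The toggle leans to +x and is hard against its stop at 19 N, exactly where predicted. I'll retreat, check it and hand in.

Emit:
step_arm:
  series:
    - [[-2,0,0,0,0,0],[-6,0,0,0,0,0],[-10,0,0,0,0,0],[-10,0,0,0,0,0],[-10,0,15,0,0,0],[-10,0,15,0,0,0],[-10,0,15,0,0,0],[-10,0,15,0,0,0],[-15,12,15,0,0,0],[-15,12,15,0,0,0],[-15,12,15,0,0,0],[-15,12,15,0,0,0],[-15,12,15,0,0,0],[-15,12,15,0,0,0]]

```text
t: 49.07
position: [0.3322, 0.4579, 0.4002]
tool_rot: [3.141, 0.0, 1.546]
force: [0.5, -0.6, -0.5]
finger_gap: 0.006
gripper_force: 0.0
```

```bash
python3 - <<'E'
from h import *
im,d=vision.camera("top");W=cloud("top",d);x,y,z=W[...,0],W[...,1],W[...,2]
m=(z>.235)&(z<.3)&(y>.31)&(y<.37)&(x>.40)&(x<.55);P=W[m];print("ball",m.sum(),P.mean(0) if len(P) else 0)
topcheck()
im,d=vision.camera("side");s=telemetry.sense();print(s["t"],s["position"],s["force"])
cv2.imwrite("pics/s9.png",cv2.resize(im[110:330,140:420,::-1],(764,600),interpolation=cv2.INTER_CUBIC))
E
```

```text
ball 77 [0.49509588 0.33773431 0.2555819 ]
328 [ 721.4 -446.8] [143.7  57. ] 89.91
437 [ 354.1 -101.9] [52.2 97.3] 73.33
445 [ 355.5 -355.2] [105.4  55.4] 79.34
49.2167 [0.33269548 0.45689828 0.40051653] [ 0.57126784 -0.2987781  -0.46523203]
```

View pics/s9.png

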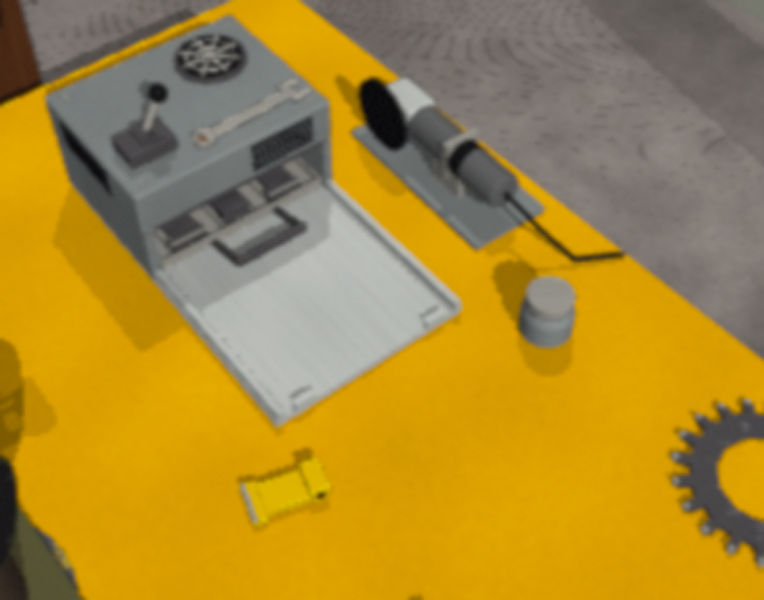

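The toggle is over and the ball moved 58 mm. The tray is home and the bystanders are untouched.

```bash
python3 -c "
from rig import ticket
print(ticket.close_job())"
```

```text
the job is handed in; nothing more can be done
None
```

The job is done and handed in at about 49 s: all three knives and both sprockets were within about 3 mm of their outlines before the loaded tray went home, and the fan switch is fully over (inside the cabinet I could then see only the knives, still in place).

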